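# Put the domed roof on the model house

## Task

The small one-room model house (not the long building with many rooms) has no roof on it. Pick up the loose roof with the dome and set it down on top of the walls, level and with its edges flush with the walls all round (either way round will do). Set it down gently rather than dropping it, let go, and do not push the house about or disturb the other, flat roof.

Things in the scene. Friction and masses are not known exactly. Their poses are not given: they have to be found in the camera images.
- house: Open-topped tan plastic model house standing loose on the table, about 0.7 kg: a rectangular box 96 mm along its own x, 128 mm along its own y, 77 mm high, with four walls 8 mm thick and flat, smooth wall tops; dark look-only doors and windows. Origin: centre of its underside; z up.
- domed_roof: Loose tan roof, 0.15 kg, right way up on the table: plate 96 mm along own x, 128 mm along own y, 10 mm thick (same outline as the house), with a central square turret 48 x 48 mm, sides parallel to the plate's, from 10 to 40 mm above the underside (grip here), and a dome on top up to 62 mm. Origin: centre of the underside, z up; once on the house it is 77 mm above the house's origin.
- flat_roof: Another loose roof, to be left alone: tan plate 60 mm along its own x, 144 mm along its own y, 10 mm thick, without a dome, with two low blocks 32 x 16 mm and 19 mm tall near its ends. Origin: centre of its underside; z up.
Not all that is in view belongs to the job. Leave any blue or green look-alike of the house alone.

How it is judged:
On the way:
1. the domed roof is lifted clear of the table (height (world z) of domed_roof above 0.05 m), for 0.2 s.
At the end, for the whole second after the job is handed in: The domed roof rests still and level (2 deg) on the wall tops, its centre within 6 mm of the house's along each house axis, sides parallel within 5 deg, either way round; the house is upright; house and flat roof are within 25 mm of where they began (x of domed_roof in the frame of house between -0.006 and 0.006 m and y of domed_roof in the frame of house between -0.006 and 0.006 m and z of domed_roof in the frame of house between 0.074 and 0.08 m and angle between the x axis of domed_roof and the x axis of house, either way round below 0.09 rad and angle between each of domed_roof, house's own z axis and vertical below 0.04 rad and contact force between domed_roof and house above 0.3 N and linear speed of each of domed_roof, house below 0.01 m/s and angular speed of domed_roof below 0.1 rad/s and distance of each of house, flat_roof from where it was at the start of the episode below 0.025 m); the robot touches nothing.
It fails at once if the domed roof is dropped: it moves faster than 0.5 m/s (a fall of over 12 mm) without the fingers touching it (linear speed of domed_roof above 0.5 m/s and contact force between the fingers and domed_roof below 0.05 N).
It fails at once if the house is pushed more than 25 mm from where it stood (distance of house from where it was at the start of the episode above 0.025 m).
It fails at once if the flat roof is moved more than 25 mm (distance of flat_roof from where it was at the start of the episode above 0.025 m).
It also fails if it takes over 42 s, if anything falls off the work surface, if the arm or the gripper's body presses on something with over 40 N, if the wrist force passes 120 N, or if a joint passes its speed limit or range.

## Robot

A 6-joint arm with a two-finger parallel gripper is mounted at the origin on the work surface. World frame = base frame: x ahead of the robot, y to its left, z up, the work surface at z = 0. Lengths are in m, angles in rad, forces in N, time in s.
With the tool pointing down it reaches from about 0.4 to 0.825 m from the base axis. Payload 7 kg.
Tool frame: the origin (TCP) lies on the centre line of the jaws, within the pads' length; the fingertips stand 22 mm ahead of it and the grasp point (between the pads) lies 3 mm ahead of it; z points along the fingers, y is the line along which they close (so a half turn about z gives the same grasp; the last joint's range is limited). The gripper opens to 88 mm and grips with 3 to 60 N. Pads are 19 mm wide; open, the fingers measure 130 mm over their backs; the gripper's body (78 mm by 193 mm) begins 47 mm behind the grasp point.
Start: joints at [1.541, 0.359, 0.012, 0, -1.224, -0.288], TCP at [0.211, 0.641, 0.249] pointing down, gripper open.
Joint ranges: [-3.07, 3.07], [-1.43, 2.12], [-1.02, 1.25], [-3.03, 1.67], [-3.05, -0], [-3.03, 3.03]. Speed limits (rad/s): [2.39, 2.39, 3.01, 3.14, 3.14, 3.14].

## Interface

Orientations are given as [roll, pitch, yaw] about the fixed x, y, z axes, in that order (R = Rz(yaw) Ry(pitch) Rx(roll)).
In Python, from station import arm gives the robot as it stands.
- The arm moves only by the tool arm_command, never from a script. Its argument "series" is one flat list of numbers, 7 for each row, row after row: the turn, a rotation vector about the tool's x, y, z each as a share of 90 degrees, from -1 to 1, then the shift along the tool's x, y, z each as a share of 0.1 m, from -1 to 1, then the opening, from 0 (shut) to 1 (fully open). A call has 1 to 8 rows; each row is the pose to reach, as a shift and turn from the pose commanded when the call began, along the tool's axes at that moment; what a row does not reach only later rows make up. A row lasts 1/8 s, in which the tool goes at most 62.5 mm and 10.7 degrees, less where a joint would pass 70% of its speed; a pose out of reach is approached as far as the arm can. A call with a number of a shift or a turn outside -1 to 1 is refused whole. A call with a gripper value outside its range is refused whole. The fingers move at their own pace and stop on an object; "force" is the grip in N (left out, the last holds). Time passes only in rows, so rows that repeat a pose let the fingers close. It gives the time, the measured TCP pose, the force, the opening and the grip force at its end, in the units of the state.
- arm.get_state(): the state, without advancing time (a new reading comes with each control period).
- arm.grab_frame(name): name is "scene" or "top"; returns the picture (420x560x3 uint8, blue, green, red); there is no depth.
- arm.camera_model(name): a dict with "fovy" (degrees; the focal length in pixels is half the picture's height over the tangent of half this angle, whatever the lens; pixels are square), "cx", "cy" (the principal point, pixels), "pose" (4x4, takes a point from camera to world coordinates). Camera axes: x right, y down, z forward; pixel columns grow to the right and rows downward; lengths in m; the calibration is good to about 2 mm. A picture is of the moment at which its call begins. camera_model takes no time and is no camera call.
- arm.job_done(): hands the job in; it is judged then, once.
The state is a dict: "t": time; "q": joint angles; "qd": joint speeds; "joint_efforts": joint torques, N m; "eef_pos": TCP position; "ee_rot": TCP orientation; "force": force on the tool from outside, world axes, zero at the start; "moment": the same for the moment, N m; "width": finger opening in m; "gripper_force": force on a finger pad.
Only numpy, scipy, OpenCV 4.12 (cv2) and the standard library are available. Lean on these libraries where they do the work, as an engineer would, in place of code of your own. Each camera call takes 0.05 s, during which the arm holds its last target. There are 200 camera calls.

## Working session

There is one attempt and no reset: what is moved stays moved. The work goes in short steps, Python scripts to look and compute and a tool call to move; the robot and the scene stay as the last step left them, time stands still between calls to the robot, and variables do not carry over. Pictures are saved under pics/ and viewed, at most 10 in all, crops included, and the job is handed in when it is done.

Besides the shell and the picture viewer there is one more tool, called after "Emit:" as a command line: name --argument value ..., lists and objects as JSON in quotes. arm_command: Moves the arm, as the interface text tells. Its arguments: {"type":"object","properties":{"series":{"type":"array"},"force":{"type":"number"}},"required":["series"]}

```bash
mkdir -p pics; python3 - <<'E'
from station import arm
import cv2,numpy as np
for n in("scene","top"):
    cv2.imwrite(f"pics/{n}0.png",arm.grab_frame(n))
    m=arm.camera_model(n);print(n,m["fovy"],m["cx"],m["cy"],np.round(m["pose"],3).tolist(), [k for k in m])
print(arm.get_state())
E
```

```text
scene 51.65543105187902 283.1014928987877 208.58657253390723 [[-0.335, 0.756, -0.563, 1.142], [0.942, 0.263, -0.207, 0.475], [-0.008, -0.599, -0.8, 1.122], [0.0, 0.0, 0.0, 1.0]] ['fovy', 'cx', 'cy', 'pose']
top 53.61316104911086 273.7338452885861 207.0352200732054 [[0.097, -0.969, 0.226, 0.149], [-0.995, -0.094, 0.023, 0.164], [-0.001, -0.227, -0.974, 1.152], [0.0, 0.0, 0.0, 1.0]] ['fovy', 'cx', 'cy', 'pose']
{'t': 0.1, 'q': array([ 1.54107969e+00,  3.59286412e-01,  1.11586489e-02, -2.78013224e-04,
       -1.22408399e+00, -2.88088371e-01]), 'qd': array([-0.00091468, -0.00084511,  0.00172269,  0.00119315, -0.00056728,
       -0.00081623]), 'joint_efforts': array([-1.42888988e-03, -5.84162307e+01,  2.93754190e+01,  7.01538742e+00,
        1.01566917e-02, -5.00689555e-05]), 'eef_pos': array([0.21083998, 0.64081266, 0.24774406]), 'ee_rot': array([ 3.14016130e+00, -1.51587275e-04, -3.17899553e-01]), 'force': array([ 1.33883288, -0.04937325, -0.17906998]), 'moment': array([0.04787983, 0.00573035, 0.00097513]), 'gripper_force': 0.0, 'width': 0.08785060250289364}
```

View pics/scene0.png

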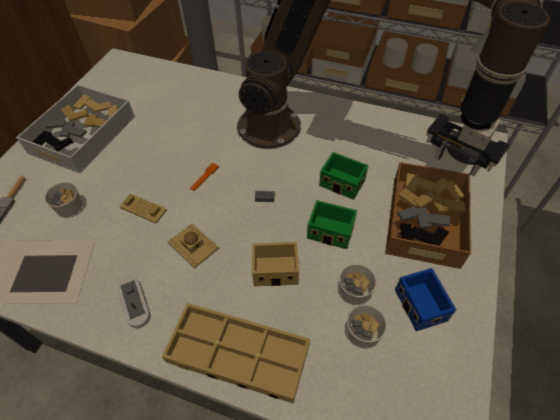

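View pics/top0.png

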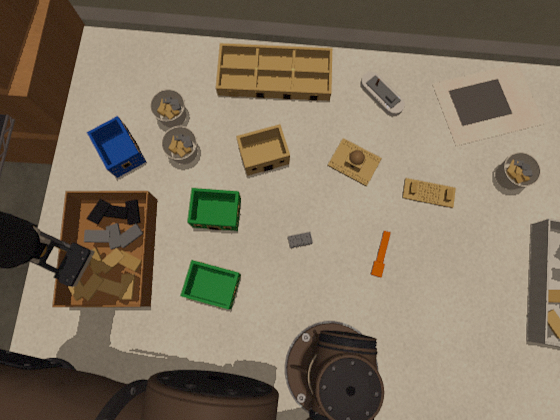

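Candidates for the house:
- Tan one-room box: top (263,150), scene (275,264). This is my choice.
- Long tan building: top (275,72). Not this one.
- Green boxes: top (214,209) and (211,285). Not these.
- Blue box: top (116,146). Not this one.

Candidates for the roof:
- Plate with a dome: top (355,160), scene (192,243). This is my choice.
- Flat roof: top (429,193). Not this one.

Next, one close crop and the colour masks.

```bash
cat >h.py <<'E'
from station import arm
import cv2,numpy as np
def ray(n,uv):
    m=arm.camera_model(n);P=np.array(m["pose"]);f=210/np.tan(np.radians(m["fovy"])/2)
    d=np.array([(uv[0]-m["cx"])/f,(uv[1]-m["cy"])/f,1.]);return P[:3,3],P[:3,:3]@d
def onz(n,uv,z):
    o,d=ray(n,uv);return (o+d*(z-o[2])/d[2])[:2]
def proj(n,p):
    m=arm.camera_model(n);P=np.array(m["pose"]);f=210/np.tan(np.radians(m["fovy"])/2)
    c=P[:3,:3].T@(np.array(p)-P[:3,3]);return np.array([f*c[0]/c[2]+m["cx"],f*c[1]/c[2]+m["cy"]])
def tan(img):
    h=cv2.cvtColor(img,cv2.COLOR_BGR2HSV);return cv2.inRange(h,(10,75,40),(30,255,255))
E
python3 - <<'E'
from h import *
for n,(x,y) in(("top",(225,110)),("scene",(155,215))):
    im=cv2.imread(f"pics/{n}0.png");c=im[y:y+90,x:x+170]
    m=cv2.cvtColor(tan(c),cv2.COLOR_GRAY2BGR)
    o=np.vstack([cv2.resize(c,None,fx=4,fy=4,interpolation=cv2.INTER_CUBIC),cv2.resize(m,None,fx=2,fy=2)[:, :].repeat(1,0) if 0 else cv2.resize(m,(680,220))])
    cv2.imwrite(f"pics/{n}c.png",o)
    k,_=cv2.findContours(tan(im),cv2.RETR_EXTERNAL,cv2.CHAIN_APPROX_NONE)
    for q in k:
        if cv2.contourArea(q)>500:print(n,cv2.contourArea(q),[np.round(v,1) for v in cv2.minAreaRect(q)],cv2.approxPolyDP(q,4,True)[:,0].tolist()[:10])
E
```

```text
top 3752.0 [array([195.5, 397. ]), array([ 44., 163.]), np.float64(90.0)] [[114, 419], [274, 419], [277, 404], [273, 395], [246, 400], [191, 395], [150, 382], [152, 375], [146, 391]]
top 4549.0 [array([ 59., 393.]), array([118.,  52.]), np.float64(0.0)] [[0, 419], [95, 419], [118, 389], [111, 389], [111, 383], [106, 387], [106, 381], [94, 384], [91, 375], [76, 377]]
top 2169.0 [array([335., 371.]), array([96., 96.]), np.float64(90.0)] [[307, 330], [310, 340], [302, 341], [301, 335], [288, 358], [295, 397], [304, 393], [306, 401], [300, 403], [308, 410]]
top 9709.5 [array([104.7, 248.8]), array([ 98.5, 120.8]), np.float64(3.6)] [[65, 191], [60, 240], [94, 252], [75, 286], [55, 278], [52, 306], [150, 306], [156, 199], [148, 191]]
top 1009.5 [array([428.9, 192.4]), array([52.6, 20.8]), np.float64(11.3)] [[405, 178], [403, 197], [453, 206], [454, 187]]
top 1363.0 [array([354.1, 161.5]), array([44.7, 32.3]), np.float64(28.1)] [[343, 138], [328, 165], [366, 185], [381, 158]]
top 1830.0 [array([263.5, 149.9]), array([42.5, 48.1]), np.float64(75.0)] [[280, 124], [236, 136], [247, 175], [263,
[... 1588 characters left out ...]
], [385, 253], [460, 268], [470, 253], [470, 174]]
scene 4114.0 [array([406.9,  64.1]), array([74.2, 60.3]), np.float64(11.7)] [[384, 31], [365, 86], [434, 100], [448, 42]]
scene 2451.0 [array([337.,  50.]), array([71.2, 57.8]), np.float64(10.3)] [[297, 71], [306, 73], [313, 58], [362, 67], [377, 29], [322, 19]]
scene 1608.5 [array([426.4,  10.9]), array([77.1, 24.7]), np.float64(9.5)] [[387, 16], [459, 28], [466, 5], [390, 0]]
scene 562.5 [array([356.5,   7.5]), array([15., 57.]), np.float64(90.0)] [[328, 6], [379, 15], [385, 0], [330, 0]]
scene 15210.0 [array([96.5, 78.5]), array([157., 193.]), np.float64(90.0)] [[0, 157], [111, 48], [192, 65], [177, 0], [23, 0], [28, 19], [17, 1], [0, 0]]
```

View pics/topc.png

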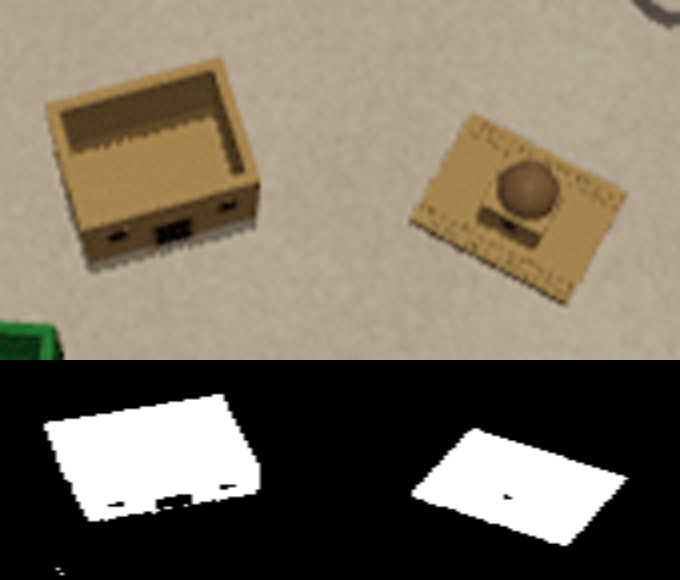

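View pics/scenec.png

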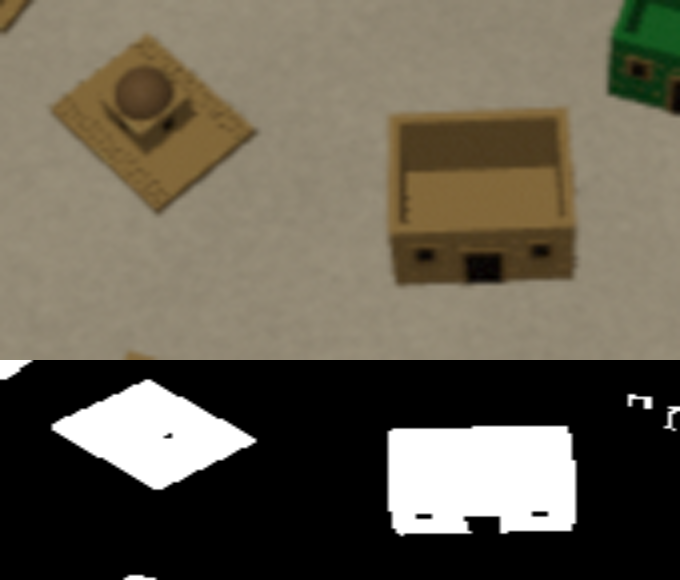

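The crops confirm both choices: an open tan box with a door, and a plate with a turret and dome. I'll project the lit top faces onto their planes (z=0.077 and z=0.010) and fit rectangles.

```bash
cat >>h.py <<'E'
def rect(n,im,box,z,vmin):
    x,y,w,h=box;c=cv2.resize(im[y:y+h,x:x+w],None,fx=8,fy=8,interpolation=cv2.INTER_LINEAR)
    H=cv2.cvtColor(cv2.GaussianBlur(c,(0,0),3),cv2.COLOR_BGR2HSV)
    m=cv2.inRange(H,(10,85,vmin),(30,255,255))
    m=cv2.morphologyEx(m,cv2.MORPH_OPEN,np.ones((15,15)))
    k=max(cv2.findContours(m,cv2.RETR_EXTERNAL,cv2.CHAIN_APPROX_NONE)[0],key=cv2.contourArea)[:,0]
    p=np.array([onz(n,(q+.5)/8-.5+[x,y],z) for q in k])
    r=cv2.minAreaRect((p*1000).astype(np.float32));b=cv2.boxPoints(r)
    e=[b[1]-b[0],b[2]-b[1]];l=max(e,key=np.linalg.norm)
    return np.round(r[0],1),np.round(sorted(r[1]),1),round(np.degrees(np.arctan2(l[1],l[0]))%180,1)
E
python3 - <<'E'
from h import *
B={"top":((225,110,75,75),(320,130,70,65)),"scene":((243,232,65,65),(160,215,68,60))}
for n in B:
    im=cv2.imread(f"pics/{n}0.png")
    for v in(80,100,115,125,135,145):print(n,v,"house",*rect(n,im,B[n][0],.077,v),"roof",*rect(n,im,B[n][1],.010,v))
E
```

```text
top 80 house [565.5 236.2] [105.3 131.2] 111.7 roof [571.8 -28. ] [ 99.3 128.8] 66.0Traceback (most recent call last):
  File "<stdin>", line 5, in <module>
  File "h.py", line 19, in rect
    p=np.array([onz(n,(q+.5)/8-.5+[x,y],z) for q in k])
                ~~~^^^^^^^^^^^^^^^^^^^^^^^
  File "h.py", line 7, in onz
    o,d=ray(n,uv);return (o+d*(z-o[2])/d[2])[:2]
        ~~~^^^^^^
  File "h.py", line 4, in ray
    m=arm.camera_model(n);P=np.array(m["pose"]);f=210/np.tan(np.radians(m["fovy"])/2)
ValueError: time passes only in moves, steps and waits
```

```bash
sed -i 's/arm.camera_model(n)/cam(n)/; 2a from functools import cache\n@cache\ndef cam(n): return arm.camera_model(n)' h.py
cat > m.py <<'E'
from h import *
B={"top":((225,110,75,75),(320,130,70,65)),"scene":((243,232,65,65),(160,215,68,60))}
for n in B:
    im=cv2.imread(f"pics/{n}0.png")
    for v in(80,100,115,125,135,145):print(n,v,"house",*rect(n,im,B[n][0],.077,v),"roof",*rect(n,im,B[n][1],.010,v))
E
python3 m.py
```

```text
top 80 house [565.5 236.2] [105.3 131.2] 111.7 roof [571.8 -28. ] [ 99.3 128.8] 66.0
top 100 house [568.7 237.5] [ 98.6 131.2] 111.9 roof [571.8 -28. ] [ 99.3 128.8] 66.0
top 115 house [569.2 237.7] [ 97.5 131.2] 111.9 roof [571.9 -28.1] [ 99.1 128.8] 65.9
top 125 house [569.4 237.8] [ 97.  131.2] 111.7 roof [572.2 -28.2] [ 98.2 128.9] 66.1
top 135 house [569.8 237.8] [ 96.4 130.9] 111.8 roof [573.3 -28.7] [ 96.4 128.7] 65.7
top 145 house [570.2 237.6] [ 95.7 130.1] 111.9 roof [573.7 -28.9] [ 95.6 128.7] 65.7
scene 80 house [578.7 241.8] [110.5 129.5] 111.1 roof [577.8 -24.3] [ 98.3 133.2] 65.9
scene 100 house [573.  239.5] [ 97.6 129.3] 112.0 roof [577.7 -24.5] [ 98.3 132.7] 65.9
scene 115 house [572.1 239.2] [ 95.8 129.3] 111.8 roof [576.7 -26.8] [ 98.3 127.7] 65.9
scene 125 house [595.1 249.3] [42.4 98.5] 111.8 roof [593.9  11.9] [38.9 65.1] 155.4Traceback (most recent call last):
  File "m.py", line 5, in <module>
    for v in(80,100,115,125,135,145):print(n,v,"house",*rect(n,im,B[n][0],.077,v),"roof",*rect(n,im,B[n][1],.010,v))
                                                        ~~~~^^^^^^^^^^^^^^^^^^^^^
  File "h.py", line 21, in rect
    k=max(cv2.findContours(m,cv2.RETR_EXTERNAL,cv2.CHAIN_APPROX_NONE)[0],key=cv2.contourArea)[:,0]
      ~~~^^^^^^^^^^^^^^^^^^^^^^^^^^^^^^^^^^^^^^^^^^^^^^^^^^^^^^^^^^^^^^^^^^^^^^^^^^^^^^^^^^^^
ValueError: max() iterable argument is empty
```

House: about (571, 238) mm with its long axis at 111.9°. Roof: about (575, -28) mm with its long axis at 65.9°. The two views agree that house − roof is about (-4, 266) mm. I'll close the jaws along the plate's short axis, so yaw is about -114°, and travel toward the roof first.

Emit:
arm_command --series '[0, 0, 0, 1, 0.94, 0, 1, 0, 0, 0, 1, 0.94, 0, 1, 0, 0, 0, 1, 0.94, 0, 1]'

```text
t: 0.48
eef_pos: [0.2777, 0.5175, 0.2488]
ee_rot: [3.141, 0.0, -0.32]
force: [-0.5, 0.3, 0.6]
width: 0.0873
gripper_force: 0.0
```

Emit:
arm_command --series '[0, 0, 0, 1, 0.94, 0, 1, 0, 0, 0, 1, 0.94, 0, 1, 0, 0, 0, 1, 0.94, 0, 1]'

```text
t: 0.85
eef_pos: [0.343, 0.3976, 0.2487]
ee_rot: [3.141, 0.0, -0.32]
force: [-0.8, 0.9, 0.4]
width: 0.0877
gripper_force: 0.0
```

Emit:
arm_command --series '[0, 0, 0, 1, 0.94, 0, 1, 0, 0, 0, 1, 0.94, 0, 1, 0, 0, 0, 1, 0.94, 0, 1]'

```text
t: 1.23
eef_pos: [0.4086, 0.2776, 0.2485]
ee_rot: [3.141, 0.0, -0.32]
force: [-0.3, 0.3, -0.1]
width: 0.088
gripper_force: 0.0
```

Emit:
arm_command --series '[0, 0, 0, 1, 0.94, 0, 1, 0, 0, 0, 1, 0.94, 0, 1, 0, 0, 0, 1, 0.94, 0, 1]'

```text
t: 1.6
eef_pos: [0.4745, 0.1574, 0.2483]
ee_rot: [3.141, 0.0, -0.32]
force: [0.0, 0.6, -0.5]
width: 0.0878
gripper_force: 0.0
```

```bash
cat >>h.py <<'E'
from scipy.spatial.transform import Rotation as Ro
def need(x,y,z,yawdeg):
    s=arm.get_state();R=Ro.from_euler("xyz",s["ee_rot"]);T=Ro.from_euler("xyz",[np.pi,0,np.radians(yawdeg)])
    print("t",s["t"],"pos",np.round(s["eef_pos"],4),"yaw",np.round(np.degrees(s["ee_rot"]),2),"w",round(s["width"],4),"F",np.round(s["force"],2),"g",round(s["gripper_force"],2),"q",np.round(s["q"],2))
    print("turn",np.round((R.inv()*T).as_rotvec()/(np.pi/2),3),"shift",np.round(R.inv().apply(np.array([x,y,z])-s["eef_pos"])/.1,3))
E
python3 -c "
from h import *
need(.575,-.028,.15,-114.1)"
```

```text
t 1.6 pos [0.4745 0.1574 0.2483] yaw [ 1.7997e+02  1.0000e-02 -1.8360e+01] w 0.0878 F [ 0.05  0.56 -0.52] g 0.0 q [ 0.71  0.07 -0.36  0.   -1.14  0.54]
turn [ 0.    -0.     1.064] shift [1.538 1.443 0.983]
```

Emit:
arm_command --series '[0, 0, 0.6, 1, 0.94, 0.4, 1, 0, 0, 0.6, 1, 0.94, 0.4, 1, 0, 0, 0.6, 1, 0.94, 0.4, 1, 0, 0, 0.6, 1, 0.94, 0.4, 1, 0, 0, 0.6, 1, 0.94, 0.4, 1, 0, 0, 0.6, 1, 0.94, 0.4, 1]'

```text
t: 2.35
eef_pos: [0.5393, 0.0396, 0.2082]
ee_rot: [3.141, 0.0, -1.258]
force: [0.1, -0.4, 0.4]
width: 0.0877
gripper_force: 0.0
```

```bash
python3 -c "
from h import *
need(.575,-.028,.14,-114.1)"
```

```text
t 2.35 pos [0.5393 0.0396 0.2082] yaw [ 1.7998e+02  1.0000e-02 -7.2100e+01] w 0.0877 F [ 0.09 -0.4   0.44] g 0.0 q [ 0.44  0.17 -0.34 -0.   -1.06 -0.12]
turn [ 0.    -0.     0.467] shift [ 0.753 -0.132  0.682]
```

Emit:
arm_command --series '[0, 0, 0.467, 0.753, -0.132, 0.68, 1, 0, 0, 0.467, 0.753, -0.132, 0.68, 1, 0, 0, 0.467, 0.753, -0.132, 0.68, 1, 0, 0, 0.467, 0.753, -0.132, 0.68, 1, 0, 0, 0.467, 0.753, -0.132, 0.68, 1, 0, 0, 0.467, 0.753, -0.132, 0.68, 1]'

```text
t: 3.1
eef_pos: [0.5748, -0.0286, 0.1406]
ee_rot: [-3.141, 0.0, -1.987]
force: [0.7, 0.6, -0.0]
width: 0.0875
gripper_force: 0.0
```

```bash
python3 -c "
from h import *
need(.575,-.028,.038,-114.1)
cv2.imwrite('pics/s1.png',cv2.resize(arm.grab_frame('scene')[170:290,130:310],None,fx=4,fy=4))"
```

```text
t 3.1 pos [ 0.5748 -0.0286  0.1406] yaw [-1.7999e+02  1.0000e-02 -1.1387e+02] w 0.0875 F [ 0.72  0.63 -0.04] g 0.0 q [ 0.29  0.29 -0.35 -0.   -0.93 -0.71]
turn [-0.     0.     0.003] shift [-6.000e-03  1.000e-03  1.026e+00]
```

View pics/s1.png

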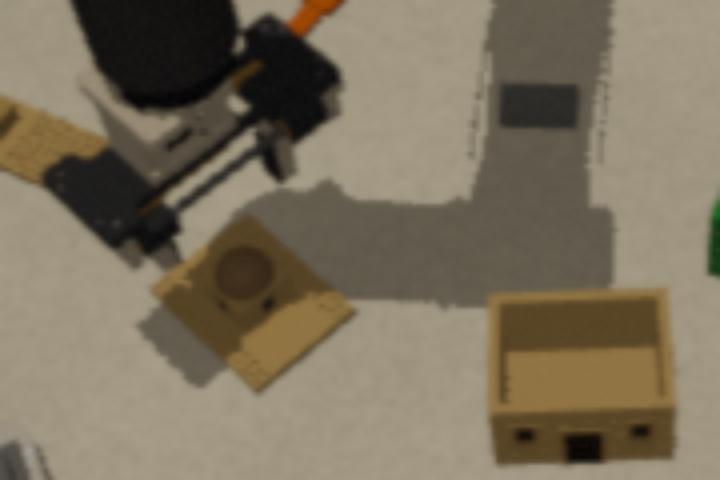

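The jaws stand over the turret, aligned with the plate's short axis (plate at about (253,302) in the crop). The way down is clear, so I'll descend.

Emit:
arm_command --series '[0, 0, 0, 0, 0, 0.3, 1, 0, 0, 0, 0, 0, 0.6, 1, 0, 0, 0, 0, 0, 0.85, 1, 0, 0, 0, 0, 0, 1, 1, 0, 0, 0, 0, 0, 1, 1]'

```text
t: 3.78
eef_pos: [0.5741, -0.0292, 0.0398]
ee_rot: [3.14, -0.001, -1.992]
force: [-0.7, -0.7, 0.1]
width: 0.0878
gripper_force: 0.0
```

Emit:
arm_command --series '[0, 0, 0, 0, 0, 0.03, 0.5, 0, 0, 0, 0, 0, 0.03, 0.4, 0, 0, 0, 0, 0, 0.03, 0.3, 0, 0, 0, 0, 0, 0.03, 0.3, 0, 0, 0, 0, 0, 0.03, 0.3, 0, 0, 0, 0, 0, 0.03, 0.3, 0, 0, 0, 0, 0, 0.03, 0.3, 0, 0, 0, 0, 0, 0.03, 0.3]' --force 15

```text
t: 4.78
eef_pos: [0.5747, -0.0292, 0.0378]
ee_rot: [-3.141, 0.0, -1.994]
force: [-1.3, 0.5, 5.5]
width: 0.0478
gripper_force: 15.0
```

Gripped at 48 mm. Lifting in steps.

Emit:
arm_command --series '[0, 0, 0, 0, 0, -0.1, 0.3, 0, 0, 0, 0, 0, -0.3, 0.3, 0, 0, 0, 0, 0, -0.5, 0.3, 0, 0, 0, 0, 0, -0.7, 0.3, 0, 0, 0, 0, 0, -0.9, 0.3, 0, 0, 0, 0, 0, -1, 0.3]' --force 25

```text
t: 5.52
eef_pos: [0.5749, -0.0291, 0.1388]
ee_rot: [-3.141, 0.001, -1.994]
force: [-0.0, -0.0, -2.2]
width: 0.0478
gripper_force: 25.0
```

Emit:
arm_command --series '[0, 0, 0, 0, 0, -0.2, 0.3, 0, 0, 0, 0, 0, -0.4, 0.3, 0, 0, 0, 0, 0, -0.5, 0.3, 0, 0, 0, 0, 0, -0.5, 0.3]'

```text
t: 6.02
eef_pos: [0.5747, -0.0291, 0.1877]
ee_rot: [-3.141, 0.001, -1.994]
force: [-0.7, -0.9, -2.4]
width: 0.0474
gripper_force: 25.0
```

```bash
python3 -c "
from h import *
need(.571,.238,.185,-68.2)"
```

```text
t 6.025 pos [ 0.5747 -0.0291  0.1877] yaw [-1.7997e+02  3.0000e-02 -1.1424e+02] w 0.0474 F [-0.68 -0.88 -2.43] g 25.0 q [ 0.29  0.24 -0.3  -0.   -1.03 -0.71]
turn [-0.     0.    -0.512] shift [-2.42   1.131  0.028]
```

Emit:
arm_command --series '[0, 0, 0, -0.4, 0.18, 0, 0.3, 0, 0, 0, -0.8, 0.36, 0, 0.3, 0, 0, 0, -1, 0.47, 0, 0.3, 0, 0, 0, -1, 0.47, 0, 0.3]'

```text
t: 6.52
eef_pos: [0.5722, 0.0826, 0.1863]
ee_rot: [3.14, -0.001, -1.992]
force: [0.1, -0.5, -1.9]
width: 0.0476
gripper_force: 25.0
```

Emit:
arm_command --series '[0, 0, -0.08, -0.3, 0.14, 0, 0.3, 0, 0, -0.17, -0.6, 0.28, 0, 0.3, 0, 0, -0.26, -0.8, 0.37, 0, 0.3, 0, 0, -0.34, -0.95, 0.44, 0, 0.3, 0, 0, -0.43, -1, 0.47, 0, 0.3, 0, 0, -0.51, -1, 0.47, 0, 0.3, 0, 0, -0.51, -1, 0.47, 0, 0.3]'

```text
t: 7.4
eef_pos: [0.5708, 0.191, 0.1867]
ee_rot: [3.14, -0.0, -1.194]
force: [-0.7, 0.5, -2.7]
width: 0.048
gripper_force: 25.0
```

```bash
python3 -c "
from h import *
need(.571,.238,.17,-68.2)
"
```

```text
t 7.4 pos [0.5708 0.191  0.1867] yaw [ 1.7992e+02 -1.0000e-02 -6.8420e+01] w 0.048 F [-0.68  0.48 -2.68] g 25.0 q [ 0.65  0.29 -0.24 -0.   -1.05 -0.27]
turn [ 0.001 -0.    -0.002] shift [-0.436 -0.176  0.167]
```

```bash
python3 -c "
from h import *
o=[]
for n in('scene','top'):
    im=arm.grab_frame(n);cv2.imwrite(f'pics/{n}2.png',im)
    u=proj(n,(.571,.191,.155)).astype(int);print(n,u)
    c=im[u[1]-50:u[1]+50,u[0]-50:u[0]+50];o.append(cv2.resize(c,None,fx=4,fy=4))
    print(u-50)
cv2.imwrite('pics/b2.png',np.hstack(o))"
```

```text
scene [257 236]
[207 186]
top [279 134]
[229  84]
```

View pics/b2.png

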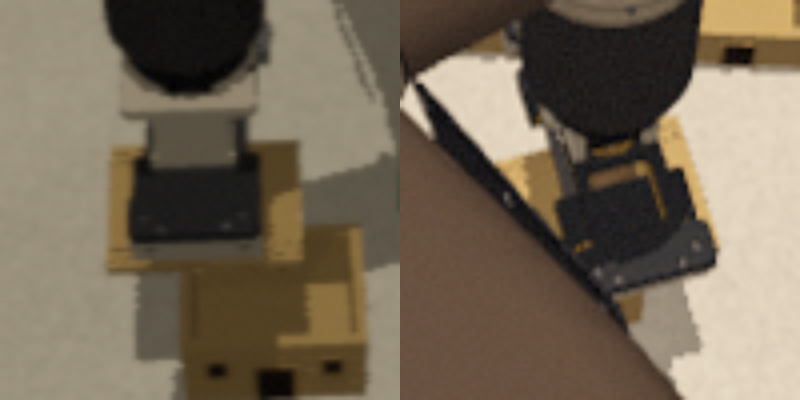

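The plate is visible in the scene view, with crop corners at about (110,147), (299,142), (302,264) and (108,271). The top view is blocked by the arm. I'll measure the plate in the scene view and compare with the house from the same view.

```bash
python3 -c "
from h import *
for zt in(.159,.149):
  P=[onz('scene',(np.array(p)+.5)/4-.5+[207,186],zt)*1000 for p in((110,147),(299,142),(302,264),(108,271))]
  print(np.round(P,1).tolist(),np.mean(P,0).round(1));e=[np.round([np.linalg.norm(P[i]-P[i-1]),np.degrees(np.arctan2(*(P[i]-P[i-1])[::-1]))],1).tolist() for i in range(4)];print(e)
im=cv2.imread('pics/scene2.png')[186:286,207:307]
hsv=cv2.cvtColor(cv2.resize(im,None,fx=4,fy=4),cv2.COLOR_BGR2HSV)
for y in(255,258,260,262,264,266,268,270,272,274,276):print(y,hsv[y,150].tolist(),hsv[y,120].tolist(),hsv[y,140].tolist())
for y in range(132,152,3):print(y,hsv[y,280].tolist(),hsv[y,115].tolist())
for x in(100,104,107,110,113): print(x,hsv[180,x].tolist(),hsv[250,x].tolist())
for x in(292,295,298,301,304,307): print(x,hsv[180,x].tolist(),hsv[215,x].tolist())
"
```

```text
[[552.7, 117.2], [506.7, 236.8], [596.7, 271.0], [642.8, 154.8]] [574.7 195. ]
[[97.6, -157.3], [128.1, 111.1], [96.3, 20.8], [125.0, -68.3]]
[[546.6, 113.5], [500.1, 234.3], [591.0, 268.9], [637.6, 151.5]] [568.8 192.1]
[[98.6, -157.3], [129.5, 111.1], [97.3, 20.8], [126.3, -68.3]]
255 [19, 77, 79] [19, 141, 132] [19, 72, 85]
258 [20, 95, 86] [19, 140, 131] [19, 88, 93]
260 [19, 110, 95] [19, 141, 132] [19, 111, 108]
262 [19, 126, 101] [19, 139, 132] [18, 125, 120]
264 [18, 133, 94] [19, 139, 130] [18, 131, 119]
266 [18, 139, 88] [19, 139, 125] [18, 137, 115]
268 [19, 137, 84] [19, 134, 110] [18, 136, 101]
270 [18, 124, 82] [19, 125, 102] [19, 133, 90]
272 [19, 99, 85] [19, 98, 112] [19, 111, 87]
274 [18, 80, 89] [20, 78, 124] [19, 90, 88]
276 [19, 67, 91] [20, 61, 139] [19, 72, 99]
132 [21, 48, 153] [20, 50, 154]
135 [21, 49, 151] [21, 50, 154]
138 [20, 57, 144] [21, 50, 154]
141 [18, 87, 111] [20, 52, 153]
144 [18, 122, 92] [20, 70, 150]
147 [19, 144, 83] [19, 96, 146]
150 [19, 145, 81] [19, 122, 140]
100 [21, 49, 155] [20, 51, 156]
104 [21, 53, 153] [19, 63, 150]
107 [20, 66, 147] [19, 90, 141]
110 [19, 92, 141] [19, 129, 130]
113 [19, 126, 140] [19, 141, 119]
292 [19, 143, 84] [19, 138, 140]
295 [18, 125, 90] [19, 131, 140]
298 [19, 96, 101] [19, 117, 139]
301 [20, 73, 115] [19, 98, 130]
304 [20, 60, 120] [19, 77, 109]
307 [21, 54, 122] [20, 61, 96]
```

Best house estimate in TCP terms, with the view bias taken out using the grasped roof: (570.3, 236.8), yaw -68.15°, seat height z≈0.1148. Moving above it with about a 20 mm gap, then checking.

Emit:
arm_command --series '[0, 0, 0, -0.2, -0.08, 0, 0.3, 0, 0, 0, -0.42, -0.17, 0.15, 0.3, 0, 0, 0, -0.42, -0.17, 0.35, 0.3, 0, 0, 0, -0.42, -0.17, 0.5, 0.3, 0, 0, 0, -0.42, -0.17, 0.52, 0.3, 0, 0, 0, -0.42, -0.17, 0.52, 0.3]'

```text
t: 8.25
eef_pos: [0.5715, 0.2373, 0.1356]
ee_rot: [-3.141, -0.0, -1.193]
force: [-0.2, -0.3, -1.4]
width: 0.048
gripper_force: 25.0
```

```bash
python3 -c "
from h import *
need(.5703,.2368,.1148,-68.15)
im=arm.grab_frame('scene');cv2.imwrite('pics/scene3.png',im)
print(proj('scene',(.571,.238,.08)))
cv2.imwrite('pics/b3.png',cv2.resize(im[210:300,220:320],None,fx=6,fy=6))"
```

```text
t 8.25 pos [0.5715 0.2373 0.1356] yaw [-1.7999e+02 -1.0000e-02 -6.8340e+01] w 0.048 F [-0.19 -0.27 -1.42] g 25.0 q [ 0.71  0.36 -0.26  0.   -0.95 -0.33]
turn [-0.    -0.    -0.002] shift [-0.     0.013  0.208]
[274.29891706 255.54497063]
```

View pics/b3.png

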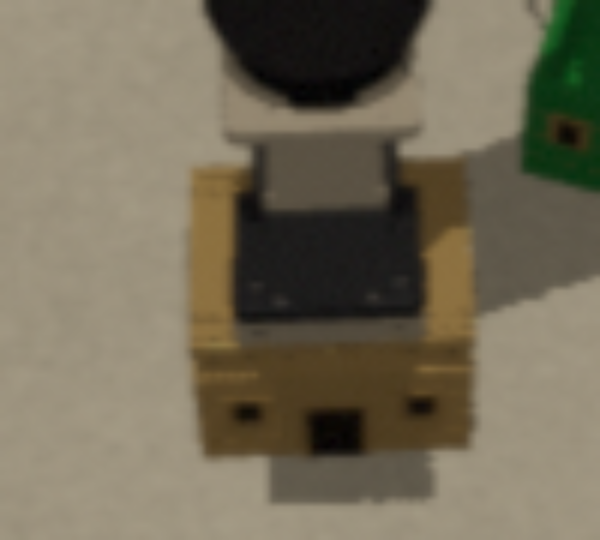

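The plate's front corners, at (192,345) and (472,340), sit evenly over the house front. Lowering slowly.

Emit:
arm_command --series '[0, 0, 0, 0, 0.01, 0.05, 0.3, 0, 0, 0, 0, 0.01, 0.1, 0.3, 0, 0, 0, 0, 0.01, 0.14, 0.3, 0, 0, 0, 0, 0.01, 0.17, 0.3, 0, 0, 0, 0, 0.01, 0.18, 0.3, 0, 0, 0, 0, 0.01, 0.18, 0.3]'

```text
t: 9.05
eef_pos: [0.5704, 0.2367, 0.1175]
ee_rot: [3.141, -0.0, -1.193]
force: [0.2, -0.1, -2.4]
width: 0.0476
gripper_force: 25.0
```

Emit:
arm_command --series '[0, 0, 0, 0, 0, 0.01, 0.3, 0, 0, 0, 0, 0, 0.02, 0.3, 0, 0, 0, 0, 0, 0.02, 0.3]'

```text
t: 9.43
eef_pos: [0.5703, 0.2367, 0.1155]
ee_rot: [3.141, -0.0, -1.193]
force: [0.5, -0.4, -0.8]
width: 0.0476
gripper_force: 25.0
```

Emit:
arm_command --series '[0, 0, 0, 0, 0, 0.01, 0.3, 0, 0, 0, 0, 0, 0.01, 0.3, 0, 0, 0, 0, 0, 0.01, 0.3]'

```text
t: 9.8
eef_pos: [0.5704, 0.2368, 0.1148]
ee_rot: [-3.141, 0.0, -1.193]
force: [-0.6, -0.5, 1.9]
width: 0.0475
gripper_force: 25.0
```

```bash
python3 - <<'E'
from h import *
need(.5703,.2368,.1148,-68.15)
im=arm.grab_frame('scene');cv2.imwrite('pics/b4.png',cv2.resize(im[210:300,220:320],None,fx=6,fy=6))
E
```

```text
t 9.8 pos [0.5704 0.2368 0.1148] yaw [-179.98    0.    -68.33] w 0.0475 F [-0.6  -0.52  1.93] g 25.0 q [ 0.71  0.38 -0.29  0.   -0.9  -0.33]
turn [-0.     0.    -0.002] shift [-0.001  0.001  0.   ]
```

View pics/b4.png

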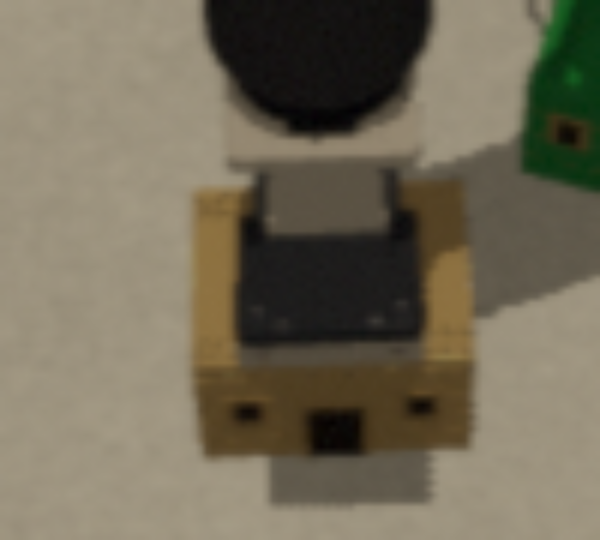

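Force changed from -2 to +2 N, so the roof is seated, and it looks flush with the walls. I'll release and rise.

Emit:
arm_command --series '[0, 0, 0, 0, 0, 0, 0.6, 0, 0, 0, 0, 0, 0, 0.7, 0, 0, 0, 0, 0, 0, 0.85, 0, 0, 0, 0, 0, 0, 1, 0, 0, 0, 0, 0, 0, 1, 0, 0, 0, 0, 0, 0, 1, 0, 0, 0, 0, 0, 0, 1]'

```text
t: 10.72
eef_pos: [0.5704, 0.2367, 0.1146]
ee_rot: [-3.142, -0.0, -1.193]
force: [0.3, -0.8, -0.3]
width: 0.0878
gripper_force: 0.0
```

Emit:
arm_command --series '[0, 0, 0, 0, 0, -0.1, 1, 0, 0, 0, 0, 0, -0.3, 1, 0, 0, 0, 0, 0, -0.6, 1, 0, 0, 0, 0, 0, -1, 1, 0, 0, 0, 0, 0, -1, 1]'

```text
t: 11.35
eef_pos: [0.5721, 0.2377, 0.2192]
ee_rot: [-3.134, 0.001, -1.192]
force: [0.2, -0.0, -1.1]
width: 0.0878
gripper_force: 0.0
```

Emit:
arm_command --series '[0, 0, 0, -1, -1, -0.5, 1, 0, 0, 0, -1, -1, -0.5, 1, 0, 0, 0, -1, -1, -0.5, 1, 0, 0, 0, -1, -1, -0.5, 1]'

```text
t: 11.85
eef_pos: [0.6267, 0.3682, 0.2641]
ee_rot: [3.141, -0.0, -1.191]
force: [0.2, -0.5, -0.2]
width: 0.0878
gripper_force: 0.0
```

Emit:
arm_command --series '[0, 0, 0, -1, -1, 0, 1, 0, 0, 0, -1, -1, 0, 1, 0, 0, 0, -1, -1, 0, 1, 0, 0, 0, -1, -1, 0, 1]'

```text
t: 12.35
eef_pos: [0.6821, 0.4967, 0.2622]
ee_rot: [3.139, -0.001, -1.192]
force: [0.3, -0.3, 0.9]
width: 0.0878
gripper_force: 0.0
```

```bash
python3 - <<'E'
from h import *
o=[]
for n in('scene','top'):
    im=arm.grab_frame(n);u=proj(n,(.571,.238,.08)).astype(int)-37
    o.append(cv2.resize(im[u[1]:u[1]+75,u[0]:u[0]+75],None,fx=5,fy=5))
    for v in(80,100,115,125):
        try:print(n,v,*rect(n,im,(u[0],u[1],75,75),.087,v))
        except ValueError:pass
cv2.imwrite('pics/b5.png',np.hstack(o))
E
```

```text
scene 80 [592.7 247.7] [128.1 140.2] 21.7
scene 100 [574.1 240.4] [100.8 128.5] 110.9
scene 115 [572.6 239.8] [ 97.1 128.1] 111.7
scene 125 [572.1 239.6] [ 96.  128.1] 111.7
top 80 [555.5 232.8] [123.8 129.8] 111.8
top 100 [555.9 232.9] [123.1 129.8] 111.8
top 115 [567.3 237.5] [ 98.3 129.8] 111.7
top 125 [567.6 237.6] [ 97.7 129.8] 111.8
```

View pics/b5.png

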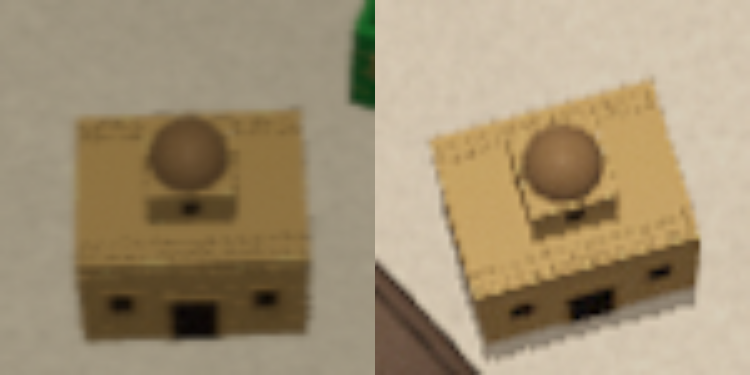

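Both views show the roof flush on the house, its door side visible and upright. The roof rectangle matches the earlier house rectangle to within 2 mm and 0.2°. Handing in.

```bash
python3 -c "
from station import arm
print(arm.job_done())"
```

```text
the job is handed in; nothing more can be done
None
```

The domed roof is on the one-room house, released and with the gripper clear; my last measurement put it within about 2 mm and 0.2° of flush, and the job is handed in (no verdict was returned).

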